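# Show the underside weld mark to the inspection camera with a hand mirror

## Task

The weld on this crank is marked by a red dot under its end boss: turn the bar knob on the inspection station until the crank's boss stands at the index, straight above the spot the camera is aimed at, and let go of the knob. Then pick up the inspection mirror by its handle and hold it centred on that spot, glass up and angled so that the camera sees the red dot in the middle of the glass, the mirror clear of the station. Keep your fingers off the glass, do not bump the camera or shift the things lying about, and finish still holding the mirror steady at that angle.

Things in the scene. Friction and masses are not known exactly. Their poses are not given: they have to be found in the camera images.
- station: Fixed inspection station. Origin on the desk (z=0) straight under the viewing point; its own axes: x away from the robot at yaw 0, y left, z up. Grey base plate x -45..110, y -50..50, 10 mm thick; aluminium rail 40 wide, 20 high along y from -40 to -197 carrying the camera; column 26x40 mm at x 92, to z 214; bearing arm from it to the spindle at x 40, its top at z 227. Station yaw varies.
- inspection_camera: Blue 36 mm cube camera with black lens on a steel post at y -146, part of the station, highest point about z 190; it spans y -91 to -174 of the station. It looks toward +y of the station and 25 degrees down. Must not be touched.
- lens (a point): Centre of the lens front: station (0, -90.6, 132.3) mm, 100 mm from the viewing point.
- view_point (a point): The spot the camera is aimed at and focused on: station (0, 0, 90) mm, in free air above the base plate. The glass centre belongs here. The red dot is 100 mm straight above it when the crank is at its index.
- aim_point (a point): Point midway between the lens front and the red dot's index place: station (0, -45.3, 161.1) mm. A mirror with its glass centre at the viewing point shows the dot to the camera when its face points straight at this point (normal 32.5 degrees from vertical, leaning to the camera; turning the mirror about its own normal makes no difference).
- work_spindle (a joint): Angle of the upright spindle with knob and crank (rad), counter-clockwise from above positive; 0 = index: crank boss toward -x of the station (white line on knob and dial at the white line on the arm's tongue). Starts between -1.5 and -0.5, boss turned away from the camera; stops at +-1.8. Friction 0.05 N m keeps it where it is left.
- knob_grip (a point): On the spindle axis (station x 40, y 0), z 255 mm: middle of the black bar knob, 40 long, 13 thick, z 235 to 265, its length along the crank (x of the station at 0, turning with the joint). Under it a dial of 38 mm diameter, top z 236. The crank below: brass, boss of 24 mm diameter 40 mm from the axis, underside z 190; the collet nut on the axis ends at z 174.
- mark (a point): Red dot, 11 mm across, in the middle of the underside of the crank's end boss, 40 mm from the spindle axis, z 190 mm.
- mirror: Loose inspection mirror, about 95 g, lying on the desk glass up. Origin under the middle of the handle; x runs along it to the head, z up out of the glass. Black handle 96 long (x -48..48), 14 wide, 13 tall (z 0..13); thin steel stem; steel head 48 mm across, 5.5 thick, centre at x 140. Head roughly away from the robot.
- mirror_face (a point): Centre of the glass: mirror (140, 0, 6.5) mm; its z is the normal of the reflecting face.
- mirror_glass: The glass disc, 43 mm across, in the mirror's head (its frame is that of the mirror). Fingers must not touch it.
- smartphone: Bystander: dark phone, 152x78x10 mm, lying at the right front; leave alone.
- tweezers_2: Bystander: steel tweezers, 116 mm long, near the front edge; leave alone.
- jar_flux: Bystander: white-lidded jar, 52 mm across, 56 mm tall, at the back; leave alone.
- steel_dish: Bystander: small steel dish, 64 mm across, on the green mat at the left; leave alone.
- pen_1: Bystander: white and blue pen, 140 mm long, on the mat; leave alone.
- pliers_2: Bystander: blue-handled pliers, 141 mm long, on the mat; leave alone.

How it is judged:
By the outcome, as a careful person would: the job done as asked, in the order asked, and still so for the second after the job is handed in, while the arm keeps its last pose, push and grip.
It also fails if it takes over 54 s, if anything falls off the work surface, if the arm or the gripper's body presses on something with over 40 N, if the wrist force passes 120 N, or if a joint passes its speed limit or range.

## Robot

A 6-joint arm with a two-finger parallel gripper is mounted at the origin on a cart in front of the work surface, level with it; the furniture and walls round the work are solid. World frame = base frame: x ahead of the robot, y to its left, z up, the work surface at z = 0. Lengths are in m, angles in rad, forces in N, time in s.
With the tool pointing down it reaches from about 0.35 to 0.85 m from the base axis. Payload 8.1 kg.
Tool frame: the origin (TCP) lies between the finger pads, 19 mm behind the fingertips; this is the grasp point; z points along the fingers, y is the line along which they close (so a half turn about z gives the same grasp; the last joint's range is limited). The gripper opens to 93 mm and grips with 3 to 60 N. Pads are 15 mm wide; open, the fingers measure 128 mm over their backs; the gripper's body (75 mm by 188 mm) begins 65 mm behind the grasp point.
Start: joints at [1.037, 0.13, 1.488, -0, 1.523, -0.085], TCP at [0.26, 0.541, 0.237] pointing down, gripper open.
Joint ranges: [-2.96, 2.96], [-0.89, 2.26], [0.02, 2.5], [-1.34, 4.48], [0, 2.73], [-2.66, 2.66]. Speed limits (rad/s): [2.39, 2.39, 2.79, 3.14, 3.14, 3.14].

## Interface

Orientations are given as a unit quaternion [w, x, y, z].
In Python, from plant import arm, eoat, monitor, imaging, workorder gives the robot as it stands. The module is installed in compiled form; this text tells all that it offers. Calls block until the motion is done:
- arm.goto(position, orientation): joint-space move of the TCP to a pose.
- arm.move_l(position, v=0.15, frame=None, guard=None): straight line of the TCP; frame=None keeps the orientation; v is the mean speed in m/s. With guard (N) it stops when the force on the tool has changed by that much, and returns True; else False.
- arm.set_joints(angles): joint-space move.
- eoat.command_gripper(opening, grip_force=None): opening from 0.0 (shut) to 1.0 (fully open); grip_force is the grip in N (None keeps the last); returns when the fingers have stopped.
- arm.wait(seconds).
- arm.inverse_kinematics(position, orientation): joint angles nearest the present ones, or None.
- monitor.get_state(): the state.
- imaging.camera(name): name is "scene" or "top" or "wrist"; returns a dict with "color" (420x560x3 uint8, red, green, blue), "mtx" (3x3 intrinsics, pixels), "R" (3x3) and "t" (3): a world point X has camera coordinates R X + t; the wrist camera has in their place "hand_eye" (4x4, takes a point from camera to tool coordinates, whose origin is the TCP and whose axes are the flange's). Camera axes: x right, y down, z forward; pixel columns grow to the right and rows downward; lengths in m; the calibration is good to about 2 mm. A picture is of the moment at which its call begins: read the wrist's pose just before it. There is no depth.
A pose or a line that the arm cannot do raises arm.Unreachable and nothing moves.
- workorder.finish_job(): hands the job in; it is judged then, once.
The state is a dict: "time_s": time; "qpos": joint angles; "joint_velocities": joint speeds; "effort": joint torques, N m; "position": TCP position; "ee_rot": TCP orientation; "ft_force": force on the tool from outside, world axes, zero at the start; "wrist_torque": the same for the moment, N m; "gripper_width": opening from 0.0 (shut) to 1.0 (fully open); "grasp_force": force on a finger pad.
Only numpy, scipy, OpenCV 4.12 (cv2) and the standard library are available. Lean on these libraries where they do the work, as an engineer would, in place of code of your own. Each camera call takes 0.05 s, during which the arm holds its last target. There are 200 camera calls.

## Working session

There is one attempt and no reset: what is moved stays moved. The work goes in short steps, each a Python script; the robot and the scene stay as the last script left them, time stands still between calls to the robot, and variables do not carry over. Pictures are saved under pics/ and viewed, at most 10 in all, crops included, and the job is handed in when it is done.

```bash
mkdir -p pics; python3 - <<'E'
from plant import arm,eoat,monitor,imaging
import cv2,numpy as np,pickle
d={}
for n in("scene","top"):
    c=imaging.camera(n); d[n]=c; cv2.imwrite(f"pics/{n}0.png",c["color"][:,:,::-1])
    print(n,c["mtx"].round(1).tolist(),np.round(c["R"],3).tolist(),np.round(c["t"],3).tolist(),(-c["R"].T@c["t"]).round(3))
pickle.dump(d,open("c0.pkl","wb"))
s=monitor.get_state();print({k:np.round(v,3).tolist() for k,v in s.items()})
E
```

```text
scene [[486.5, 0.0, 281.5], [0.0, 486.5, 218.8], [0.0, 0.0, 1.0]] [[0.764, -0.645, -0.017], [-0.279, -0.307, -0.91], [0.582, 0.7, -0.414]] [-0.328, 0.351, 1.348] [-0.436 -1.047  0.872]
top [[464.6, 0.0, 276.6], [0.0, 464.6, 207.7], [0.0, 0.0, 1.0]] [[-0.008, -1.0, -0.011], [-0.991, 0.01, -0.136], [0.136, 0.01, -0.991]] [0.17, 0.579, 1.501] [0.371 0.149 1.567]
{'time_s': 0.1, 'qpos': [1.037, 0.131, 1.489, -0.0, 1.523, -0.085], 'joint_velocities': [-0.0, -0.0, -0.001, 0.002, 0.001, 0.002], 'effort': [0.001, -56.133, -49.31, 0.077, 0.029, -0.0], 'position': [0.26, 0.54, 0.237], 'ee_rot': [-0.0, 0.223, 0.975, -0.001], 'ft_force': [0.318, 0.271, 0.342], 'wrist_torque': [-0.036, 0.003, 0.073], 'grasp_force': 0.0, 'gripper_width': 0.998}
```

View pics/top0.png

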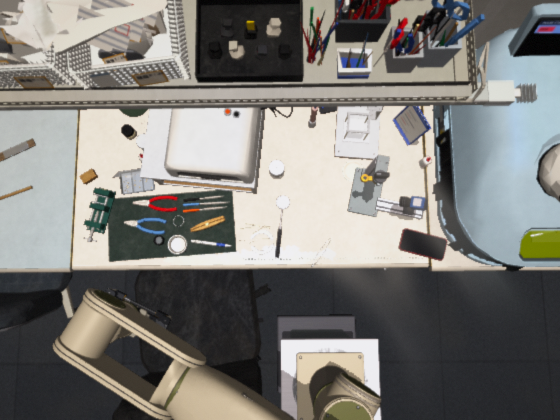

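View pics/scene0.png

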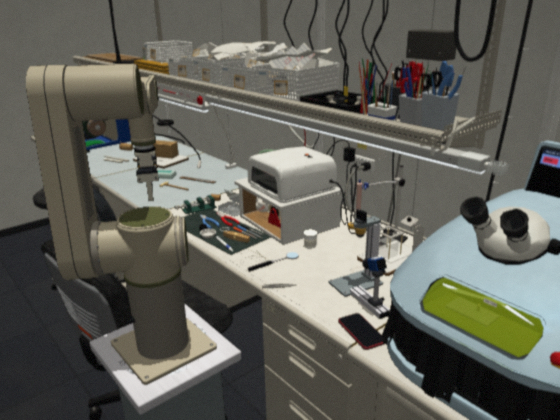

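```bash
cat > h.py <<'E'
import numpy as np,cv2,pickle
from scipy.spatial.transform import Rotation as Ro
def quat(R): 
    q=Ro.from_matrix(R).as_quat(); return [q[3],q[0],q[1],q[2]]
def rot(q): return Ro.from_quat([q[1],q[2],q[3],q[0]]).as_matrix()
def down(yaw): # tool z down, tool y at angle yaw in world
    y=np.array([np.cos(yaw),np.sin(yaw),0]);z=np.array([0,0,-1.]);return np.c_[np.cross(y,z),y,z]
def cast(c,u,v,z):
    d=c["R"].T@np.linalg.inv(c["mtx"])@[u,v,1]; o=-c["R"].T@c["t"]; return o+d*(z-o[2])/d[2]
def proj(c,X):
    p=c["mtx"]@(c["R"]@np.asarray(X)+c["t"]); return p[:2]/p[2]
def wrist(name):
    from plant import monitor,imaging
    s=monitor.get_state(); c=imaging.camera("wrist"); T=np.eye(4);T[:3,:3]=rot(s["ee_rot"]);T[:3,3]=s["position"]
    W=np.linalg.inv(T@c["hand_eye"]); c["R"]=W[:3,:3];c["t"]=W[:3,3]
    pickle.dump(c,open(f"{name}.pkl","wb"));cv2.imwrite(f"pics/{name}.png",c["color"][:,:,::-1]);return c
E
python3 - <<'E'
from h import *
from plant import arm,imaging
d=pickle.load(open("c0.pkl","rb"));t=d["top"]
for n,u,v,z in [("head",282,201,.006),("handle",278,240,.01),("base corner",355,212,.01),("corner",377,214,.01),("camera",408,202,.19),("rail end",425,217,.02),("knob",368,177,.25),("column",378,160,.21),("jar",277,168,.056),("shelf",300,100,.4)]:
    print(n,cast(t,u,v,z).round(3))
c=imaging.camera("wrist");print(c["mtx"].round(1).tolist(),c["hand_eye"].round(3).tolist())
im=t["color"][140:265,240:450];cv2.imwrite("pics/topcrop.png",cv2.resize(im,None,fx=3.8,fy=3.8,interpolation=cv2.INTER_CUBIC)[:,:,::-1])
E
```

```text
head [0.608 0.146 0.006]
handle [0.476 0.161 0.01 ]
base corner [ 0.568 -0.1    0.01 ]
corner [ 0.56  -0.173  0.01 ]
camera [ 0.574 -0.23   0.19 ]
rail end [ 0.547 -0.331  0.02 ]
knob [ 0.639 -0.102  0.25 ]
column [ 0.698 -0.141  0.21 ]
jar [0.712 0.162 0.056]
shelf [0.815 0.097 0.4  ]
[[355.6, 0.0, 279.0], [0.0, 355.6, 204.4], [0.0, 0.0, 1.0]] [[-0.0, -0.966, -0.258, 0.071], [1.0, -0.0, 0.0, -0.001], [-0.0, -0.258, 0.966, -0.147], [0.0, 0.0, 0.0, 1.0]]
```

View pics/topcrop.png

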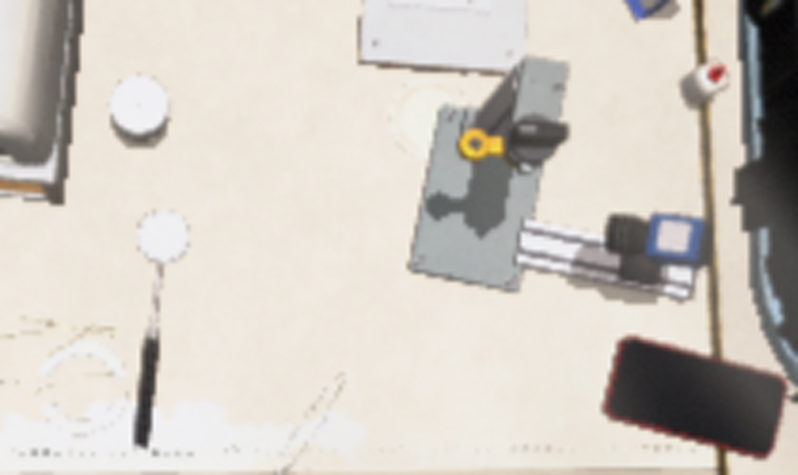

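Top view: the mirror's head is at about px (282,202) and its handle at about (278,240). The station base is near (365,195), yaw about -11°. The crank boss is at (365,178) pointing to +y, and the knob is at (382,176). Next, wrist views.

```bash
python3 - <<'E'
from h import *
from plant import arm
arm.goto([0.45,0.15,0.36],quat(down(np.radians(84))));arm.wait(.3)
wrist("w1")
arm.goto([0.56,-0.15,0.44],quat(down(np.radians(79))));arm.wait(.3)
wrist("w2")
E
```

```text
(no output)
```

View pics/w1.png

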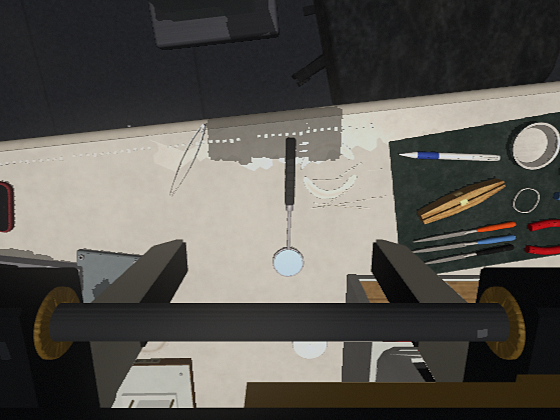

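View pics/w2.png

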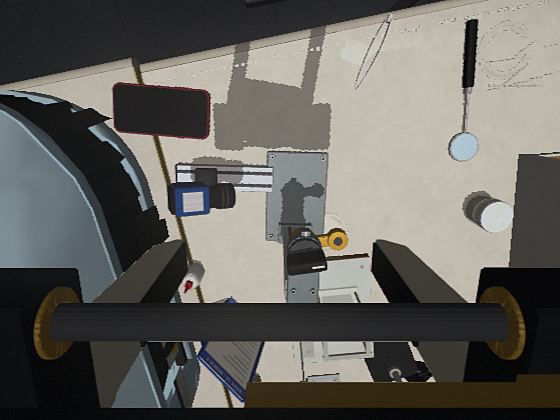

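w1: mirror head is at px (288,263), and the handle runs from (291,137) to (290,205). w2: base plate's near corners are (268,152) and (327,152). The brass boss is at about (339,240), the knob at (307,262) and the camera at (200,198). Next I'll segment these.

```bash
python3 - <<'E'
from h import *
c=pickle.load(open("w1.pkl","rb"));im=c["color"];g=im.max(2)
# mirror
def comp(m,u,v):
    n,l,st,ce=cv2.connectedComponentsWithStats(m.astype(np.uint8));k=l[v,u];return l==k,st[k],ce[k]
box=np.zeros(g.shape,bool);box[125:215,275:305]=1
m,st,ce=comp((g<75)&box,291,180);print("handle",st,ce)
ys,xs=np.nonzero(m); P=np.array([cast(c,u,v,.011)[:2] for u,v in zip(xs,ys)])
o=P.mean(0);w,V=np.linalg.eigh(np.cov((P-o).T));a=V[:,1]*np.sign(V[0,1]);s=(P-o)@a
mid=o+a*(s.min()+s.max())/2;print("handle mid",mid,"len",np.ptp(s),"dir",np.degrees(np.arctan2(a[1],a[0])))
print(im[263,288],im[263,310],im[240,289])
hb=np.zeros(g.shape,bool);hb[243:285,265:312]=1
mm=(abs(im.astype(int)-im[263,288]).sum(2)<40)&hb
m,st,ce=comp(mm,288,263);print("glass",st,ce);h=cast(c,*ce,.0065);print(h,h[:2]-mid,np.linalg.norm(h[:2]-mid),np.degrees(np.arctan2(*(h[:2]-mid)[::-1])))
# station
c=pickle.load(open("w2.pkl","rb"));im=c["color"]
hsv=cv2.cvtColor(im,cv2.COLOR_RGB2HSV)
b=(hsv[...,0]>15)&(hsv[...,0]<30)&(hsv[...,1]>160)&(hsv[...,2]>120);b[:, :300]=0;b[:,360:]=0;b[:215]=0;b[265:]=0
ys,xs=np.nonzero(b);print("brass",xs.min(),xs.max(),ys.min(),ys.max())
for n,u,v in[("cL",268,152),("cR",327,152)]:print(n,cast(c,u,v,.01).round(4))
print("knob",cast(c,306,262,.265))
cv2.imwrite("pics/w2c.png",cv2.resize(im[140:300,160:370],None,fx=3.75,fy=3.75,interpolation=cv2.INTER_NEAREST)[:,:,::-1])
E
```

```text
handle [285 137  11  68 629] [289.75357711 170.3036566 ]
handle mid [0.46414297 0.16318584] len 0.09524036334643013 dir -7.058977656962225
[191 209 219] [199 192 180] [152 146 145]
glass [274 250  28  26 548] [287.81386861 262.61861314]
[0.60427785 0.14683942 0.0065    ] [ 0.14013488 -0.01634642] 0.1410850456320787 -6.653358193437832
brass 318 347 232 249
cL [ 0.5519 -0.1665  0.01  ]
cR [ 0.57   -0.0729  0.01  ]
knob [ 0.63679436 -0.13788469  0.265     ]
```

View pics/w2c.png

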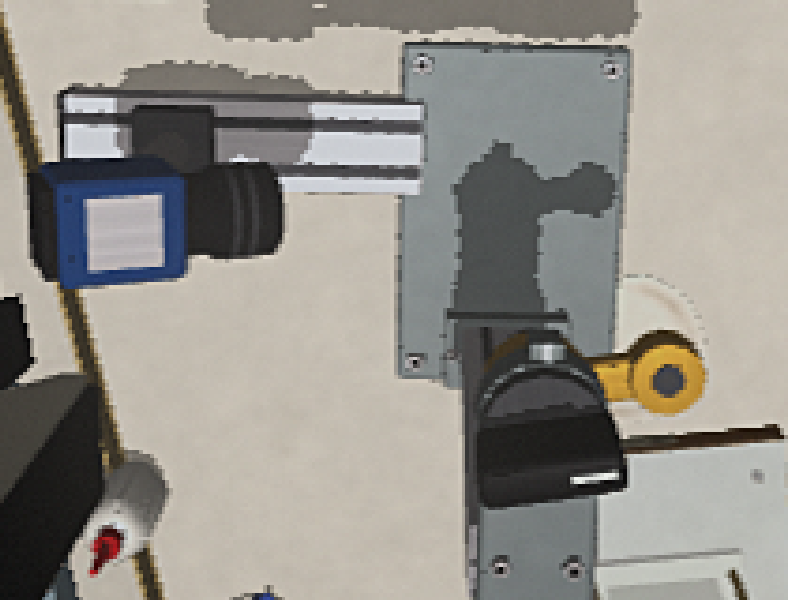

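Crop: base corners are NL (403,44), NR (632,46) and FL (398,378). The knob top's far edge runs (485,505) to (627,487), with its white line at (597,480). The boss is at (671,380). In the full image: NL (267.5,151.7), NR (328.4,152.3), FL (266.1,240.8).

```bash
python3 - <<'E'
from h import *
c=pickle.load(open("w2.pkl","rb"));t=pickle.load(open("c0.pkl","rb"))["top"]
f=lambda u,v,z:cast(c,160+(u-1.5)/3.75,140+(v-1.5)/3.75,z)[:2]
A=[f(403,44,.01),f(632,46,.01),f(398,378,.01)]
M=np.array([[-.045,-.05],[-.045,.05],[.11,-.05]]);M=M[[0,1,2]]
# fit rigid
W=np.array(A);print(W.round(4).tolist())
U,_,Vt=np.linalg.svd((M-M.mean(0)).T@(W-W.mean(0)));R=(U@Vt).T
o=W.mean(0)-R@M.mean(0);yaw=np.arctan2(R[1,0],R[0,0])
print("VP",o,"yaw",np.degrees(yaw),"resid mm",((W-(M@R.T+o))*1e3).round(1).tolist(),np.linalg.det(R))
ax=o+R@[.04,0];print("axis",ax)
e=f(627,487,.265)-f(485,505,.265);print("knob len",np.linalg.norm(e),"dir",np.degrees(np.arctan2(e[1],e[0])))
k=f(554,478,.265);print("knob ctr",k,"whiteline dir",f(597,480,.265)-k)
for z in(.195,.2,.205,.21):
    b=f(671,380,z)-ax;print(z,np.linalg.norm(b),"theta",np.degrees((np.arctan2(b[1],b[0])-yaw)%(2*np.pi))-180)
T=lambda u,v,z:cast(t,240+(u-1.4)/3.8,140+(v-1.4)/3.8,z)[:2]
print("top view", [T(*p,.01).round(4).tolist() for p in((410,270),(520,290),(440,105))],T(540,138,.255))
E
```

```text
[[0.5506, -0.1678], [0.5701, -0.071], [0.7002, -0.2004]]
VP [ 0.60391894 -0.12870429] yaw -12.030573970345959 resid mm [[1.1, 0.5], [-0.2, -0.6], [-0.9, 0.2]] 1.0000000000000002
axis [ 0.6430404  -0.13704163]
knob len 0.03764851045686834 dir 86.94900185854735
knob ctr [ 0.64235952 -0.13751632] whiteline dir [0.00270496 0.01098548]
0.195 0.041424323785438345 theta -87.10224008579164
0.2 0.04063894800888607 theta -84.38017051317243
0.205 0.03994878247288775 theta -81.55747908443286
0.21 0.039358836091433265 theta -78.6429040547101
top view [[0.5724, -0.0745], [0.5536, -0.1713], [0.7218, -0.1058]] [ 0.64031165 -0.14030563]
```

```bash
python3 - <<'E'
from h import *
from plant import arm,eoat,monitor
st=lambda s:print(s,[np.round(monitor.get_state()[k],3).tolist() for k in("time_s","position","ft_force","wrist_torque","gripper_width","grasp_force")])
P=np.array([.6427,-.1373,0]);a0=-3.1
Q=lambda d:quat(down(np.radians(d)))
arm.goto(P+[0,0,.34],Q(a0));eoat.command_gripper(.55)
st("above");print(arm.move_l(P+[0,0,.259],v=.06,guard=12));st("down")
eoat.command_gripper(0,12);st("grip")
for d in np.linspace(0,81,10)[1:]:
    arm.goto(P+[0,0,.259],Q(a0+d))
st("turned");arm.wait(.3)
eoat.command_gripper(.55);st("open")
arm.move_l(P+[0,0,.36],v=.1)
arm.goto([.54,-.13,.42],Q(78));arm.wait(.3);wrist("w3");st("end")
c=pickle.load(open("w3.pkl","rb"));u,v=proj(c,P+[-.02,0,.23]).astype(int);print(u,v)
cv2.imwrite("pics/w3c.png",cv2.resize(c["color"][v-75:v+75,u-100:u+100],None,fx=4,fy=4,interpolation=cv2.INTER_NEAREST)[:,:,::-1]);print(u-100,v-75)
E
```

```text
above [5.933, [0.643, -0.137, 0.34], [0.611, 0.121, 0.469], [-0.085, 0.061, -0.041], 0.552, 0.0]
False
down [7.433, [0.643, -0.137, 0.26], [-0.625, -0.268, -0.108], [-0.041, 0.051, 0.003], 0.547, 0.0]
grip [8.125, [0.644, -0.137, 0.259], [5.919, -1.696, -1.847], [-0.119, -0.666, 0.057], 0.142, 12.001]
turned [10.6, [0.644, -0.137, 0.259], [6.773, -0.282, -2.452], [0.004, -1.112, 0.046], 0.143, 12.0]
open [11.7, [0.643, -0.137, 0.259], [-0.548, 0.016, 0.195], [0.047, -0.0, -0.014], 0.549, 0.0]
end [13.758, [0.54, -0.13, 0.419], [0.034, 0.576, 0.793], [0.025, 0.038, -0.04], 0.552, 0.0]
289 265
189 190
```

View pics/w3c.png

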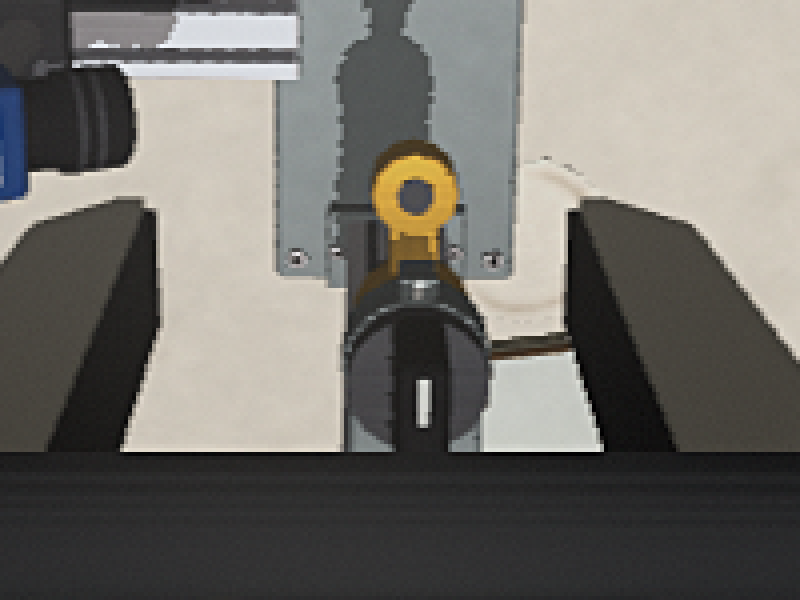

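Crop: the boss is at (415,194), the tongue line at (419,290), and the knob's white line runs (424,380) to (424,426). The far base corners are (278,275) and (511,277). The crank is close to the index, so I'll put numbers on it.

```bash
python3 - <<'E'
from h import *
c=pickle.load(open("w3.pkl","rb"));im=c["color"]
f=lambda u,v,z:cast(c,189+(u-1.5)/4,190+(v-1.5)/4,z)[:2]
an=lambda d:np.degrees(np.arctan2(d[1],d[0]))
print("knob line",an(f(424,426,.265)-f(424,380,.265)),"ctr col",f(424,403,.265))
for z in(.2,.205,.21):
    b=f(415,194,z);print("boss",z,b)
T=f(419,290,.227);print("tongue",T,"line tongue->",)
L,Rr=f(278,275,.01),f(511,277,.01);print("far corners",L,Rr,"yaw",an(Rr-L)-90,np.linalg.norm(Rr-L))
ys,xs=np.nonzero((im.min(2)>200)); k=(xs>288)&(xs<302)&(ys>280)&(ys<302)
p=[f((u-189)*4+1.5,(v-190)*4+1.5,.265) for u,v in zip(xs[k],ys[k])];print(len(p));m=np.mean(p,0);w,V=np.linalg.eigh(np.cov((p-m).T));print("white",m,an(V[:,1]))
# near corners
h=cv2.resize(im[120:270,210:360],None,fx=4,fy=4,interpolation=cv2.INTER_NEAREST);cv2.imwrite("pics/w3d.png",h[:,:,::-1])
E
```

```text
knob line -11.362557507591154 ctr col [ 0.63289171 -0.13561877]
boss 0.2 [ 0.60567456 -0.12980717]
boss 0.205 [ 0.60383014 -0.12962117]
boss 0.21 [ 0.60198572 -0.12943517]
tongue [ 0.62161342 -0.13300089] line tongue->
far corners [ 0.69921122 -0.20045964] [ 0.72052435 -0.10470012] yaw -12.547759753391205 0.09810267096773527
19
white [ 0.63184092 -0.13560204] 166.3664236934229
```

View pics/w3d.png

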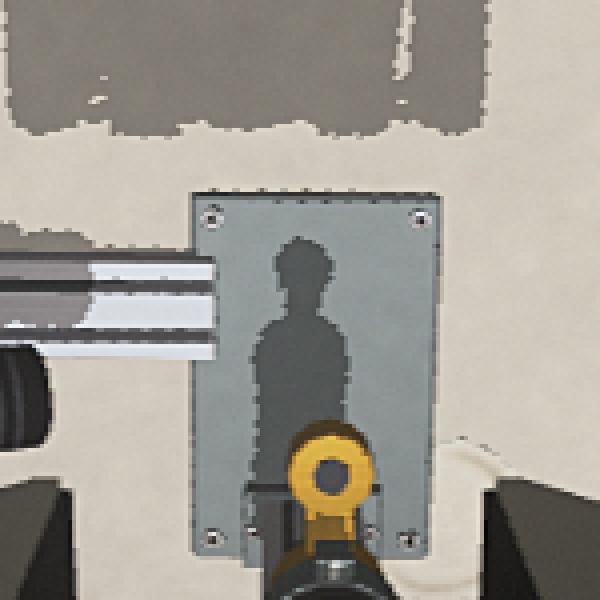

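```bash
python3 - <<'E'
from h import *
c=pickle.load(open("w3.pkl","rb"));f=lambda u,v,z:cast(c,210+(u-1.5)/4,120+(v-1.5)/4,z)[:2]
W=np.array([f(u,v,.01) for u,v in((192,194),(440,195),(192,555),(428,556))])
M=np.array([[-.045,-.05],[-.045,.05],[.11,-.05],[.11,.05]])
U,_,Vt=np.linalg.svd((M-M.mean(0)).T@(W-W.mean(0)));R=(U@Vt).T;o=W.mean(0)-R@M.mean(0)
print("VP",o,"yaw",np.degrees(np.arctan2(R[1,0],R[0,0])),((W-(M@R.T+o))*1e3).round(1).tolist(),"axis",o+R@[.04,0])
print("boss", R.T@(f(331,477,.205)-o))
# plan reachability
from plant import arm
y=np.radians(-12.0);X=np.array([np.cos(y),np.sin(y),0]);Y=np.array([-X[1],X[0],0]);vp=np.r_[.6037,-.1289,.09]
n=-.0453*Y+[0,0,.0711];n/=np.linalg.norm(n);Rm=np.c_[X,np.cross(n,X),n]
Rt=Rm@np.diag([-1,1,-1.])
for g in(0,.015,.03):
    p=vp+Rm@np.array([g-.14,0,.0135]);q=arm.inverse_kinematics(p,quat(Rt));q2=arm.inverse_kinematics(p+.15*Y,quat(Rt))
    print(g,p.round(3),None if q is None else np.round(q,2),None if q2 is None else np.round(q2,2))
E
```

```text
VP [ 0.60315753 -0.1290894 ] yaw -12.468841379515771 [[1.4, 1.0], [0.5, -1.2], [-0.7, 0.4], [-1.2, -0.2]] axis [ 0.64221408 -0.13772575]
boss [ 0.0016281  -0.00035885]
0 [ 0.465 -0.107  0.101] [-0.71  0.09  1.9   0.5   1.46 -2.2 ] [-0.42 -0.01  2.    0.57  1.33 -1.98]
0.015 [ 0.48  -0.11   0.101] [-0.69  0.13  1.86  0.5   1.46 -2.19] [-0.42  0.03  1.96  0.57  1.32 -1.97]
0.03 [ 0.495 -0.113  0.101] [-0.68  0.17  1.82  0.5   1.46 -2.18] [-0.41  0.07  1.92  0.57  1.32 -1.97]
```

```bash
cat > plan.py <<'E'
from h import *
y=np.radians(-12.2);X=np.array([np.cos(y),np.sin(y),0]);Y=np.array([-X[1],X[0],0]);vp=np.r_[.6035,-.1290,.09]
n=-.0453*Y+[0,0,.0711];n/=np.linalg.norm(n);Rm=np.c_[X,np.cross(n,X),n]
G=np.array([.015,0,.021]);Rt=Rm@np.diag([-1,1,-1.]);Pf=vp+Rm@(G-[.14,0,.0065])
E
python3 - <<'E'
from plan import *
from plant import arm,eoat,monitor,imaging
st=lambda s:print(s,[np.round(monitor.get_state()[k],3).tolist() for k in("time_s","position","ft_force","wrist_torque","gripper_width","grasp_force")])
a=np.radians(-6.8);p=np.r_[.4641,.1630,0]+[.015*np.cos(a),.015*np.sin(a),.021]
q=quat(down(a+np.pi/2))
arm.goto(p+[0,0,.16],q);print(arm.move_l(p,v=.08,guard=10));st("down")
eoat.command_gripper(0,35);st("grip")
arm.move_l(p+[0,0,.12],v=.08);st("lift")
pickle.dump({n:imaging.camera(n) for n in("top","scene")},open("c1.pkl","wb"))
arm.goto(Pf+.15*Y,quat(Rt));st("pre")
arm.move_l(Pf,v=.06);arm.wait(.4);st("final");print(Pf,abs(rot(monitor.get_state()["ee_rot"])-Rt).max())
d={n:imaging.camera(n) for n in("top","scene")};pickle.dump(d,open("c2.pkl","wb"))
ims=[]
for m in d:
    u,v=proj(d[m],vp).astype(int);print(m,proj(d[m],vp).round(1),u-40,v-60)
    ims.append(cv2.resize(d[m]["color"][v-60:v+60,u-40:u+40],None,fx=4.9,fy=4.9,interpolation=cv2.INTER_NEAREST))
cv2.imwrite("pics/fin.png",np.hstack(ims)[:,:,::-1])
E
```

```text
False
down [17.333, [0.479, 0.161, 0.021], [0.087, 0.519, 0.135], [0.04, -0.021, 0.01], 0.55, 0.0]
grip [18.017, [0.479, 0.161, 0.021], [-0.094, 0.753, -0.628], [0.092, -0.011, 0.031], 0.143, 34.993]
lift [19.667, [0.479, 0.161, 0.14], [0.467, 0.578, -1.254], [-0.007, 0.044, -0.029], 0.147, 34.993]
pre [20.583, [0.511, 0.037, 0.102], [-0.039, 0.967, -2.231], [-0.346, 0.101, -0.013], 0.145, 34.994]
final [23.633, [0.48, -0.11, 0.102], [0.058, -0.767, -1.402], [-0.393, 0.069, -0.021], 0.146, 34.994]
[ 0.4796765  -0.11019981  0.10222884] 3.1756966806906206e-05
top [367.7 197.7] 327 137
scene [348.1 262.4] 308 202
```

View pics/fin.png

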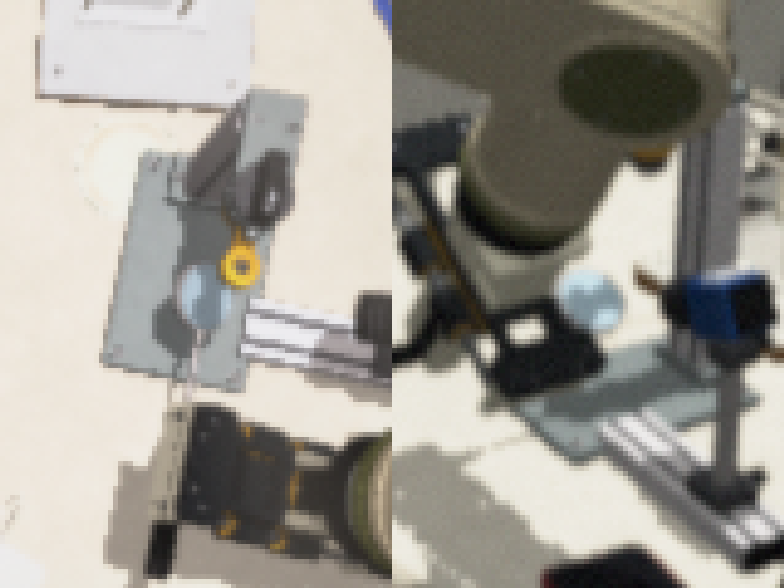

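The view shows the mirror held above the base with the boss over it. In the crop, the glass is at about (207,296) in top and (590,302) in scene. Both are within 1.5 px of what's expected. I'll check this against the station's own bias in each camera.

```bash
python3 - <<'E'
from plan import *
d=pickle.load(open("c2.pkl","rb"))
S=lambda x,y_,z:np.r_[vp[:2],0]+X*x+Y*y_+[0,0,z]
tr=lambda k,P:((proj(d[k],P)-([327,137] if k=="top" else [308,202]))*4.9+2.4+([392,0] if k=="scene" else 0)).round(0)
print("crop predictions: scene cornerR",tr("scene",S(-.045,-.05,.01)),"lens",tr("scene",S(0,-.0906,.1323)))
print("top corners nearL",tr("top",S(-.045,.05,.01)),"nearR",tr("top",S(-.045,-.05,.01)),"farL",tr("top",S(.11,.05,.01)),"boss",tr("top",S(0,0,.205)))
a=np.linspace(0,2*np.pi,73)
ring=[vp+Rm@[.0215*np.cos(t),.0215*np.sin(t),0] for t in a]
for k,(x0,y0,x1,y1) in(("top",(358,186,380,208)),("scene",(336,248,362,275))):
    im=d[k]["color"].astype(int);m=np.zeros(im.shape[:2],np.uint8)
    sub=im[y0:y1,x0:x1];m[y0:y1,x0:x1]=((sub[...,2]-sub[...,0]>15)&(sub.max(2)>130))
    n_,l,stt,ce=cv2.connectedComponentsWithStats(m);j=1+stt[1:,4].argmax();L,T,w,h=stt[j,:4]
    cn=cv2.findContours((l==j).astype(np.uint8),0,1)[0][0];pr=np.array([proj(d[k],r) for r in ring])
    e=cv2.fitEllipse(cv2.convexHull(cn)) ;ep=cv2.fitEllipse(pr.astype(np.float32))
    print(k,"seen bbox",L,T,L+w-1,T+h-1,np.round(e[0]+e[1]+(e[2],),1),"pred",pr.min(0).round(1),pr.max(0).round(1),np.round(ep[0]+ep[1]+(ep[2],),1))
E
```

```text
crop predictions: scene cornerR [573. 456.] lens [678. 302.]
top corners nearL [ 97. 367.] nearR [241. 396.] farL [138. 151.] boss [237. 270.]
top seen bbox 364 192 373 203 [368.4 197.2   9.5  11.5 169.5] pred [362.6 191. ] [372.7 204.4] [367.7 197.7  10.1  13.4 178.2]
scene seen bbox 343 258 354 268 [348.2 262.7   9.7  12.8 129. ] pred [341.8 256.7] [354.4 268.2] [348.1 262.4  10.5  13.5 124.3]
```

```bash
python3 - <<'E'
from plant import workorder,monitor
s=monitor.get_state();print(s["time_s"],s["grasp_force"],s["position"])
print(workorder.finish_job())
E
```

```text
23.7333 34.99400317668915 [ 0.47965339 -0.11018357  0.10220615]
the job is handed in; nothing more can be done
None
```

The job is handed in at 23.7 s with no verdict returned: the crank is within about 1° of its index, the knob is released, and the mirror is held steady, tilted at the aim point and within about 2–3 mm of the viewing spot by the cameras (I had no view through the inspection camera to confirm the dot in the glass).

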